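# Pop the battery hatch of the field radio

## Robot

A 7-joint arm with a two-finger parallel gripper is mounted at the origin on the work surface. World frame = base frame: x ahead of the robot, y to its left, z up, the work surface at z = 0. Lengths are in m, angles in rad, forces in N, time in s.
With the tool pointing down it reaches from about 0.425 to 0.95 m from the base axis. Payload 4.7 kg.
Tool frame: the origin (TCP) lies between the finger pads; the fingertips stand 25 mm ahead of it and the grasp point (between the pads) lies 6 mm ahead of it; x points along the fingers, z is the direction in which the jaws open and shut, and the axes are right-handed (so a half turn about x gives the same grasp; the last joint's range is limited). The gripper opens to 85 mm and grips with 20 to 120 N. Pads are 22 mm wide; open, the fingers measure 114 mm over their backs; the gripper's body (76 mm by 85 mm) begins 54 mm behind the grasp point. The pads swing forward as they close: fully open they stand 13 mm farther back than shut.
Start: joints at [1.241, 0.469, -0.049, 1.532, 0.024, 1.141, -0.082], TCP at [0.2, -0.645, 0.256] pointing down, gripper open.
Joint ranges: [-2.59, 2.59], [-0.33, 1.99], [-1.39, 1.29], [0.1, 2.45], [-1.04, 4.18], [0.21, 1.99], [-2.66, 2.66]. Speed limits (rad/s): [2.57, 2.57, 3.14, 3.14, 3.14, 3.14, 3.14].

## Interface

Orientations are given as a 3x3 rotation matrix whose columns are the frame's x, y, z axes.
In Python, from rig import * gives the robot as it stands. Calls block until the motion is done:
- movep(position, orientation): joint-space move of the TCP to a pose.
- move_l(position, attitude=None, feed=0.15, until_force=None): straight line of the TCP; attitude=None keeps the orientation; feed is the mean speed in m/s. With until_force (N) it stops when the force on the tool has changed by that much, and returns True; else False.
- move_joints(angles): joint-space move.
- command_gripper(opening, newtons=None): finger opening in m; newtons is the grip in N (None keeps the last); returns when the fingers have stopped.
- sleep(seconds).
- inverse_kinematics(position, orientation): joint angles nearest the present ones, or None.
- sense(): the state.
- camera(name): name is "scene" or "top" or "wrist"; returns (picture, depth): 420x560x3 uint8, red, green, blue; 420x560 float32, m along the optical axis (not along the pixel's ray), 0 where there is no reading.
- camera_params(name): a dict with "K" (3x3 intrinsics, pixels), "dist" ([k1, k2, p1, p2, k3] as OpenCV has them; the pictures are not rectified), "position" and "rotation" of the camera in the world; the wrist camera has in their place "tool_from_camera" (4x4, takes a point from camera to tool coordinates, whose origin is the TCP and whose axes are the tool frame's). Camera axes: x right, y down, z forward; pixel columns grow to the right and rows downward; lengths in m; the calibration is good to about 2 mm. A picture is of the moment at which its call begins: read the wrist's pose just before it. camera_params takes no time and is no camera call.
A pose or a line that the arm cannot do raises Unreachable and nothing moves.
- finish_job(): hands the job in, once; it reports no verdict.
The state is a dict: "time_s": time; "joint_pos": joint angles; "qd": joint speeds; "joint_efforts": joint torques, N m; "position": TCP position; "tcp_rot": TCP orientation; "wrist_force": force on the tool from outside, world axes, zero at the start; "ft_torque": the same for the moment, N m; "finger_gap": finger opening in m.
Only numpy, scipy, OpenCV 4.12 (cv2) and the standard library are available. Lean on these libraries where they do the work, as an engineer would, in place of code of your own. Each camera call takes 0.05 s, during which the arm holds its last target.

## Task

Press the radio's battery hatch, the wider of the two raised hatches on its top, gently down with a fingertip, once only, and let go so that its push-push latch releases and the hatch pops up by itself. Back off so that nothing touches it and watch for at least two seconds that it stays open. Leave the narrow fuse hatch shut, do not grip or lift the hatch or anything else, and leave the other things on the desk where they are.

Things in the scene. Friction and masses are not known exactly. Their poses are not given: they have to be found in the camera images.
- radio: Field transceiver, a grey case 200 mm deep (x), 270 mm wide (y), 100 mm high, fixed on the left or right half of the desk and turned by up to 40 degrees. Origin: centre of its underside. -x is the black front panel with display and knob, z up. Two grey hatches stand 8 mm proud of its flat top: the wide battery hatch at y +60 mm, the narrow fuse hatch at y -72 mm.
- battery_press (a point): Where to press: mid-width on the battery hatch's upper face, on its three thin dark ribs, 16 mm in from its front (-x) lip, 108 mm above the desk when shut; it moves with the hatch. The hatch is a grey plastic cap 72 mm (radio x) by 60 mm (radio y), 14 mm thick, hinged along its rear (+x) edge, 56 mm behind this point.
- battery_hatch (a joint): Hatch angle, rad: 0 to 0.01 shut, negative pressed in, positive open. At the press point a spring resists with about 3 N, the latch trips 3 mm down (about -0.05), a hard stop is 5 mm down (-0.088). It opens only as the finger is raised, following it up to its stop at 0.75 (lip 50 mm up) within about 1 s, and stays there by a weak spring. Pressed down again, it latches shut.
- battery_latch (a joint): Sideways place in m of the small steel pin inside the battery hatch's latch (out of sight): about 0 while latched shut, about 0.006 to 0.010 once open after one press, above 0.0115 after a second press.
- fuse_press (a point): The same point on the narrow fuse hatch, which is to be left alone: same cap, ribs and hinge line, but only 34 mm wide in radio y.
- fuse_hatch (a joint): Angle of the fuse hatch in rad, same meaning and same kind of latch; 0 shut. It must stay shut.
- supply: Mains power supply, a grey box 180 mm (x) by 170 mm (y), 113 mm high, without hatches, fixed to the desk on the half where the radio is not. Origin at the centre of its underside.
- tin: Round aluminium tin, 44 mm across, 18 mm high, loose on top of the radio in front of the space between the hatches. Origin at the centre of its underside.
- cell_a: Grey battery cell, 26 mm across, 50 mm high, standing loose on the desk just in front of the radio. Origin at the centre of its underside.
- cell_b: Second cell, the same, beside the first.
- mug: White mug, 80 mm across, 90 mm high, loose on the desk at the left. Origin at the centre of its underside.
- screwdriver: Screwdriver lying loose on the desk at the right. Origin below its middle.
- tape: Black roll of tape, 84 mm across, 19 mm high, loose on the desk at the right. Origin at the centre of its underside.
- microphone: Desk microphone on a bent stem, base 90 by 75 mm, 175 mm high, loose on the desk at the left. Origin at the centre of the underside of its base.

How it is judged:
By the outcome, as a careful person would: the job done as asked, in the order asked, and still so for the second after the job is handed in, with the robot touching nothing.
It also fails if it takes over 32 s, if anything falls off the work surface, if the arm or the gripper's body presses on something with over 40 N, if the wrist force passes 120 N, or if a joint passes its speed limit or range.

## Working session

There is one attempt and no reset: what is moved stays moved. The work goes in short steps, each a Python script; the robot and the scene stay as the last script left them, time stands still between calls to the robot, and variables do not carry over. Pictures are saved under pics/ and viewed, and the job is handed in when it is done.

```bash
ls; mkdir -p pics; python3 - <<'E'
from rig import *
import cv2,numpy as np
for n in ("scene","top"):
    p,d=camera(n); cv2.imwrite(f"pics/{n}0.png",p[:,:,::-1]); np.savez(f"{n}0.npz",p=p,d=d)
    c=camera_params(n); print(n,c)
print(sense())
E
```

```text
pics
scene {'K': array([[422.49307872,   0.        , 269.62185591],
       [  0.        , 422.49307872, 213.82952057],
       [  0.        ,   0.        ,   1.        ]]), 'dist': array([0.02293278, 0.        , 0.        , 0.        , 0.        ]), 'position': array([ 1.07559276, -0.64914108,  1.10275439]), 'rotation': array([[ 0.74010464,  0.52506632, -0.4201791 ],
       [ 0.67236385, -0.56556313,  0.47756172],
       [ 0.01311377, -0.63595888, -0.77161151]])}
top {'K': array([[480.79566041,   0.        , 275.12789605],
       [  0.        , 480.79566041, 212.75729301],
       [  0.        ,   0.        ,   1.        ]]), 'dist': array([0.00371152, 0.        , 0.        , 0.        , 0.        ]), 'position': array([ 0.21497843, -0.00535636,  1.68113645]), 'rotation': array([[-2.96026432e-02, -9.85461726e-01,  1.67298744e-01],
       [-9.99561556e-01,  2.92881091e-02, -4.34763312e-03],
       [-6.15437831e-04, -1.67354095e-01, -9.85896662e-01]])}
{'time_s': 0.1, 'joint_pos': array([ 1.2410995 ,  0.46937748, -0.04861124,  1.53356741,  0.02411579,
        1.14098903, -0.08230498]), 'qd': array([ 0.00243982, -0.00128841,  0.00018898, -0.00227806,  0.00042026,
       -0.00012274, -0.00025158]), 'joint_efforts': array([ 2.37035256e-04, -5.11516929e+01, -4.71328839e-02, -2.38389248e+01,
        1.08122735e-02,  4.38594085e-03,  1.92142136e-05]), 'position': array([ 0.19986974, -0.64423333,  0.2553581 ]), 'tcp_rot': array([[-5.83905556e-04,  9.55087349e-01,  2.96323835e-01],
       [ 1.65504141e-03,  2.96324402e-01, -9.55085917e-01],
       [-9.99998460e-01, -6.72517561e-05, -1.75373458e-03]]), 'wrist_force': array([-0.74179577, -0.27629794, -0.09315838]), 'ft_torque': array([-0.02710633,  0.01289176, -0.01101094]), 'finger_gap': 0.08496681125378633}
```

View pics/scene0.png

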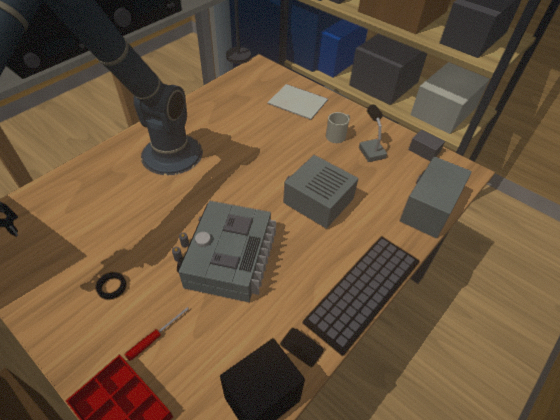

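View pics/top0.png

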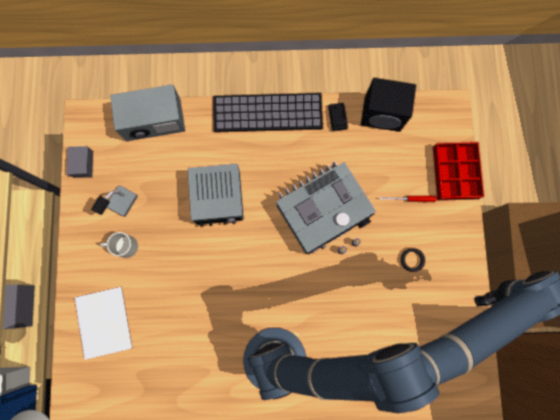

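The radio is at about (325,207) in the top view, on the right half, with its front (cells, tin) toward the robot. The wide hatch is near (308,209) and the narrow one near (341,191). I'll enlarge both views.

```bash
python3 - <<'E'
import cv2,numpy as np
for n,(r0,r1,c0,c1) in (("top",(150,260,260,400)),("scene",(190,310,170,300))):
    p=np.load(f"{n}0.npz")["p"][r0:r1,c0:c1,::-1]
    g=cv2.resize(p,None,fx=5,fy=5,interpolation=cv2.INTER_CUBIC)
    g=np.clip(g.astype(float)*1.6,0,255).astype(np.uint8)
    cv2.imwrite(f"pics/{n}0z.png",g)
E
```

```text
(no output)
```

View pics/top0z.png

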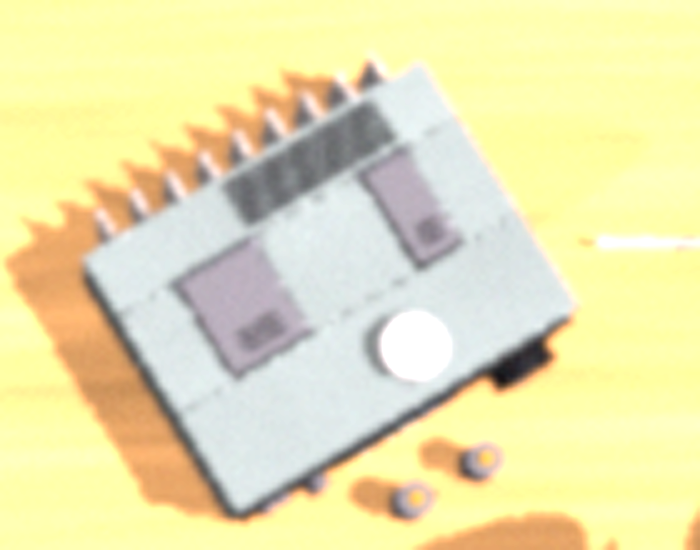

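View pics/scene0z.png

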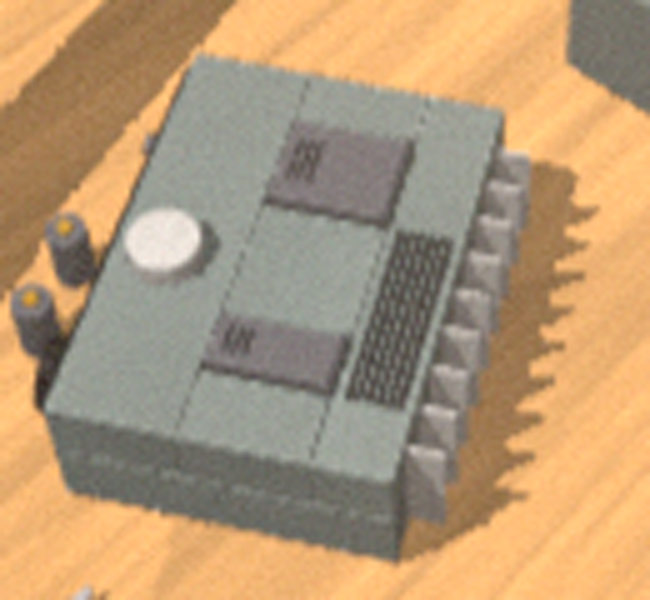

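The wide hatch is the purplish quad (about (308,211) in the top view), its ribs are at about (312,216), and the tin is at (343,219). I'll mask and measure from both views.

```bash
cat > h.py <<'E'
import cv2,numpy as np
from rig import *
def ray(n,uv):
    c=camera_params(n); q=cv2.undistortPoints(np.float64(uv).reshape(-1,1,2),c["K"],c["dist"]).reshape(-1,2)
    return np.array(c["position"]),np.c_[q,np.ones(len(q))]@np.array(c["rotation"]).T
def plane(n,uv,z):
    o,d=ray(n,uv); return o+d*((z-o[2])/d[:,2])[:,None]
E
python3 - <<'E'
from h import *
box={"top":(150,260,260,400),"scene":(190,310,170,300)}
rib0={"top":(312.4,216),"scene":(231.5,222)}
hat0={"top":[(308,206),(341,190)],"scene":[(240,224),(227,261)]}
for n in box:
    f=np.load(n+"0.npz");p=f["p"];d=f["d"]
    b=cv2.GaussianBlur(p,(0,0),.7).astype(int)
    r0,r1,c0,c1=box[n]
    m=((b[...,0]-b[...,1]>0)&(b[...,2]-b[...,1]>-2)).astype(np.uint8); k=np.zeros_like(m);k[r0:r1,c0:c1]=1;m*=k
    m=cv2.morphologyEx(m,cv2.MORPH_OPEN,np.ones((2,2)))
    N,l,st,ce=cv2.connectedComponentsWithStats(m)
    for i in range(1,N):
        if st[i,4]>60:
            cs,_=cv2.findContours((l==i).astype(np.uint8),cv2.RETR_EXTERNAL,cv2.CHAIN_APPROX_NONE)
            w=plane(n,cs[0].reshape(-1,2),.108)[:,:2]
            (cc,sz,a)=cv2.minAreaRect(np.float32(w))
            print(n,ce[i].round(1),st[i,4],"rect",np.round(cc,4),np.round(sz,4),round(a,1))
            g=p.sum(2)
            er=cv2.erode(cv2.morphologyEx((l==i).astype(np.uint8),cv2.MORPH_CLOSE,np.ones((7,7))),np.ones((3,3)))
            med=np.median(g[er>0]); dk=(er>0)&(g<med-25)
            yy,xx=np.nonzero(dk); print("  dark",len(xx),xx.mean(),yy.mean(),plane(n,[[xx.mean(),yy.mean()]],.108))
            u,v=ce[i].round().astype(int); o,dd=ray(n,[[u,v]]); print("  depth pt",o+dd[0]*d[v,u])
    print(n,"rib guess",plane(n,[rib0[n]],.108),"centres",plane(n,hat0[n],.108)[:,:2].round(4))
    vis=cv2.resize(m[r0:r1,c0:c1]*255,None,fx=4,fy=4); cv2.imwrite(f"pics/{n}m.png",vis)
E
```

```text
top [342.8 192. ] 220 rect [ 0.5456 -0.2401] [0.0742 0.0343] 27.8
  dark 36 345.8888888888889 196.5 [[ 0.52991939 -0.2499703   0.108     ]]
  depth pt [ 0.54638739 -0.24176048  0.10393856]
top [309.2 212. ] 395 rect [ 0.4809 -0.1254] [0.0747 0.0606] 27.7
  dark 74 312.2837837837838 216.6216216216216 [[ 0.46528522 -0.13498916  0.108     ]]
  depth pt [ 0.48120948 -0.12478875  0.10756286]
top [342.9 219.9] 161 rect [ 0.451  -0.2361] [0.0466 0.0402] 88.3
  dark 24 343.5833333333333 222.375 [[ 0.44295562 -0.23761901  0.108     ]]
  depth pt [ 0.44975514 -0.23494589  0.1159649 ]
top rib guess [[ 0.4673592  -0.13546295  0.108     ]] centres [[ 0.5015 -0.1223]
 [ 0.5526 -0.2348]]
scene [239.4 225.5] 224 rect [ 0.4943 -0.1289] [0.07   0.0581] 28.9
  dark 21 235.76190476190476 227.23809523809524 [[ 0.49490406 -0.14007249  0.108     ]]
  depth pt [ 0.49647045 -0.12827782  0.10422566]
scene [225.9 260.9] 237 rect [ 0.5583 -0.2432] [0.0713 0.0365] 33.0
  dark 42 222.95238095238096 260.6904761904762 [[ 0.55238687 -0.2474477   0.108     ]]
  depth pt [ 0.5605526  -0.2433444   0.11029785]
scene rib guess [[ 0.47146768 -0.13475346  0.108     ]] centres [[ 0.4955 -0.1229]
 [ 0.5614 -0.2405]]
```

```bash
python3 - <<'E'
from h import *
c=camera_params("wrist");print(c)
q0=sense()["joint_pos"]
for a in (29.4,119.4,-60.6,-150.6):
    a=np.radians(a); x=np.array([0,0,-1.]);z=np.array([np.cos(a),np.sin(a),0]);y=np.cross(z,x)
    for P in ([.465,-.135,.30],[.465,-.135,.13]):
        q=inverse_kinematics(P,np.c_[x,y,z]); print(np.degrees(a).round(),P,None if q is None else np.round(q,2))
E
```

```text
{'K': array([[296.00299673,   0.        , 275.54036444],
       [  0.        , 296.00299673, 210.48810199],
       [  0.        ,   0.        ,   1.        ]]), 'dist': array([-0.01119126,  0.        ,  0.        ,  0.        ,  0.        ]), 'tool_from_camera': array([[-2.55779499e-04, -2.77675767e-01,  9.60674816e-01,
        -1.18137294e-01],
       [-1.07537785e-04, -9.60674835e-01, -2.77675801e-01,
         7.08732016e-02],
       [ 9.99999962e-01, -1.74332619e-04,  2.15860291e-04,
        -9.04077333e-05],
       [ 0.00000000e+00,  0.00000000e+00,  0.00000000e+00,
         1.00000000e+00]])}
29.0 [0.465, -0.135, 0.3] [ 0.8   0.17 -0.68  1.88  0.12  1.13  0.59]
29.0 [0.465, -0.135, 0.13] [ 0.72  0.4  -0.64  2.07  0.33  0.77  0.39]
119.0 [0.465, -0.135, 0.3] [ 1.18  0.3  -1.17  1.87  0.3   1.17  1.99]
119.0 [0.465, -0.135, 0.13] [ 1.09  0.62 -1.17  2.06  0.71  0.95  1.61]
-61.0 [0.465, -0.135, 0.3] [ 0.63  0.15 -0.48  1.89  0.08  1.12 -0.94]
-61.0 [0.465, -0.135, 0.13] [ 0.53  0.35 -0.4   2.08  0.2   0.74 -1.06]
-151.0 [0.465, -0.135, 0.3] [ 0.42  0.13 -0.25  1.9   0.04  1.11 -2.47]
-151.0 [0.465, -0.135, 0.13] [ 0.28  0.33 -0.11  2.1   0.05  0.72 -2.48]
```

```bash
cat >> h.py <<'E'
A=np.radians(-60.6)
R=np.c_[[0,0,-1.],[-np.sin(A),np.cos(A),0],[np.cos(A),np.sin(A),0]]
def wpts(s,uv,z):
    c=camera_params("wrist");T=np.eye(4);T[:3,:3]=s["tcp_rot"];T[:3,3]=s["position"];T=T@c["tool_from_camera"]
    q=cv2.undistortPoints(np.float64(uv).reshape(-1,1,2),c["K"],c["dist"]).reshape(-1,2)
    d=np.c_[q,np.ones(len(q))]@T[:3,:3].T; o=T[:3,3]
    return o+d*((z-o[2])/d[:,2])[:,None]
E
python3 - <<'E'
from h import *
movep([.465,-.135,.30],R); command_gripper(0.0,20); sleep(.3)
s=sense(); p,d=camera("wrist"); print(s["time_s"],s["position"],s["finger_gap"],s["wrist_force"])
import pickle; pickle.dump((s,p,d),open("w1.pkl","wb"))
cv2.imwrite("pics/w1.png",np.clip(p[:,:,::-1]*1.4,0,255).astype(np.uint8))
E
```

```text
3.2333 [ 0.46499196 -0.13500421  0.29998001] 0.0003813051459150663 [ 0.50989531 -0.66991319  0.27190692]
```

View pics/w1.png

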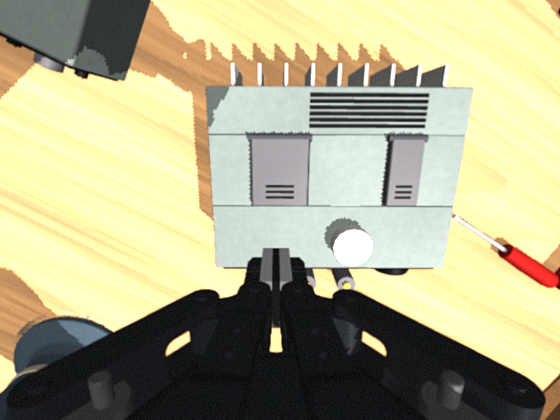

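The wrist view shows the wide hatch at x 250–309, y 137–206, with its three ribs at about (280,192). The narrow hatch is at (405,171) and the tin at (352,247). The closed fingertips are at (275,250). I'll measure the ribs and hatch corners.

```bash
python3 - <<'E'
from h import *
import pickle; s,p,d=pickle.load(open("w1.pkl","rb"))
b=p.astype(int)
for nm,(c0,c1,r0,r1) in {"bat":(240,320,130,215),"fuse":(378,435,130,215)}.items():
    m=((b[...,0]-b[...,1]>0)).astype(np.uint8);k=np.zeros_like(m);k[r0:r1,c0:c1]=1;m*=k
    m=cv2.morphologyEx(cv2.morphologyEx(m,cv2.MORPH_CLOSE,np.ones((3,3))),cv2.MORPH_OPEN,np.ones((5,5)))
    cs,_=cv2.findContours(m,cv2.RETR_EXTERNAL,cv2.CHAIN_APPROX_NONE);c=max(cs,key=cv2.contourArea)
    w=wpts(s,c.reshape(-1,2),.108)[:,:2]; print(nm,cv2.boundingRect(c),"rect",cv2.minAreaRect(np.float32(w)))
    g=b.sum(2); x,y,ww,h=cv2.boundingRect(c); sub=g[y+30:y+h-5,x+8:x+ww-8]; dk=sub<np.median(sub)*.75
    yy,xx=np.nonzero(dk);u,v=xx.mean()+x+8,yy.mean()+y+30
    print("ribs",dk.sum(),u,v,np.ptp(xx),np.ptp(yy),wpts(s,[[u,v]],.108), "depth",d[int(v),int(u)])
    c_=camera_params("wrist");T=s["tcp_rot"]@c_["tool_from_camera"][:3,:3];o=s["tcp_rot"]@c_["tool_from_camera"][:3,3]+s["position"]
    K=c_["K"];uu,vv=int(u),int(v)-12;print("depth pt",o+T@(np.array([(uu-K[0,2])/K[0,0],(vv-K[1,2])/K[1,1],1])*d[vv,uu]))
E
```

```text
bat (251, 134, 59, 72) rect ((0.48873043060302734, -0.12670522928237915), (0.0746687725186348, 0.059663962572813034), 29.39203453063965)
ribs 223 279.43946188340806 191.5201793721973 27 13 [[ 0.46913183 -0.13753047  0.108     ]] depth 0.31388664
depth pt [ 0.48088622 -0.13029805  0.1094282 ]
fuse (384, 136, 42, 70) rect ((0.5515992045402527, -0.24071943759918213), (0.07292575389146805, 0.038262173533439636), 30.56743812561035)
ribs 145 402.88965517241377 191.66206896551725 17 13 [[ 0.5340637  -0.25303335  0.108     ]] depth 0.31545952
depth pt [ 0.54449024 -0.2433371   0.10908106]
```

```bash
python3 - <<'E'
from h import *
P=[.469,-.1365]
move_l(P+[.150],R,feed=.12); sleep(.3)
s=sense();print(s["position"],s["wrist_force"])
p,d=camera("wrist");cv2.imwrite("pics/w2.png",np.clip(p[:,:,::-1]*1.4,0,255).astype(np.uint8))
r=move_l(P+[.1315],feed=.01,until_force=1.5)
s=sense();print(r,s["time_s"],s["position"],s["wrist_force"])
E
```

```text
[ 0.46914086 -0.13655418  0.15030625] [-0.13158436 -0.81318446  0.17758173]
True 6.5167 [ 0.46892465 -0.13650607  0.13315583] [-0.31436471 -0.16519908  2.7099565 ]
```

View pics/w2.png

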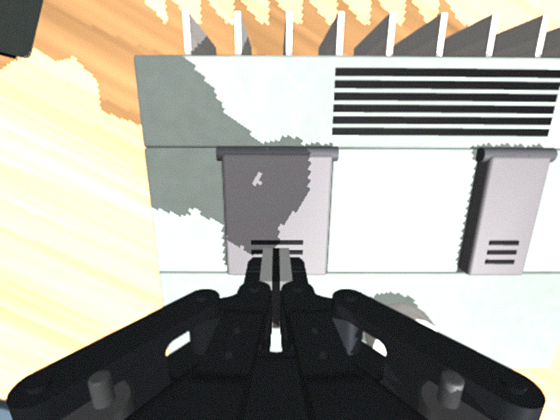

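The fingertips are over the ribs at (275,250), and contact came at tip height 108.2 mm, as expected. Next I press down in the same stroke.

```bash
python3 - <<'E'
from h import *
P=[.469,-.1365]
r=move_l(P+[.1292],feed=.01,until_force=9); sleep(.15)
s=sense();print(r,s["time_s"],s["position"],s["wrist_force"])
E
```

```text
False 7.1833 [ 0.4686731  -0.13671073  0.12906572] [-2.04036747 -1.00594169  3.56141833]
```

```bash
python3 - <<'E'
from h import *
P=[.469,-.1365]
move_l(P+[.20],feed=.05)
s=sense();print(s["time_s"],s["position"],s["wrist_force"])
move_l(P+[.30],feed=.12); sleep(.2)
s=sense();print(s["time_s"],s["position"],s["wrist_force"])
p,d=camera("wrist");cv2.imwrite("pics/w3.png",np.clip(p[:,:,::-1]*1.4,0,255).astype(np.uint8)); np.savez("w3.npz",p=p,d=d)
E
```

```text
8.75 [ 0.46880103 -0.13644189  0.19968873] [-0.14140629  0.21512018  0.0266618 ]
9.9333 [ 0.46868069 -0.13642752  0.29928593] [ 1.50755524  0.27300261 -0.7049101 ]
```

View pics/w3.png

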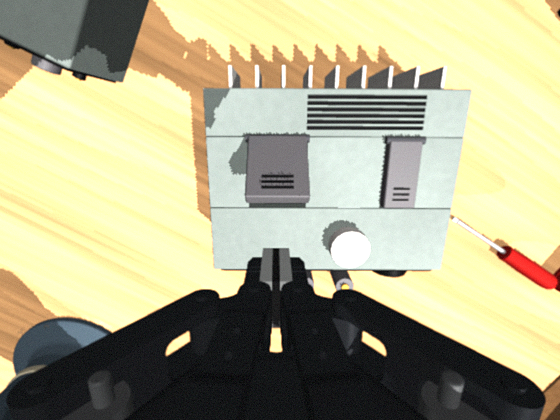

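The battery hatch looks open: its ribs are now at (277,180), its front face shows at y 190–204, and it throws a shadow to the left. The fuse hatch at (402,173) looks unchanged. I'll wait, then measure depth to confirm.

```bash
python3 - <<'E'
from h import *
def hts(tag):
    s=sense();p,d=camera("wrist");c=camera_params("wrist");K=c["K"];T=c["tool_from_camera"]
    out=[]
    for u,v in [(277,186),(277,165),(277,145),(401,200),(401,165),(345,165)]:
        q=T[:3,:3]@(np.array([(u-K[0,2])/K[0,0],(v-K[1,2])/K[1,1],1])*d[v,u])+T[:3,3]
        out.append((s["tcp_rot"]@q+s["position"])[2].round(4))
    print(tag,s["time_s"],out); return p
hts("a"); sleep(2.7); hts("b")
for n in ("scene","top"):
    p,d=camera(n)
    r0,r1,c0,c1=(190,310,170,300) if n=="scene" else (150,260,260,400)
    cv2.imwrite(f"pics/{n}1z.png",np.clip(cv2.resize(p[r0:r1,c0:c1,::-1],None,fx=4,fy=4,interpolation=cv2.INTER_CUBIC)*1.6,0,255).astype(np.uint8))
E
```

```text
a 9.9833 [np.float64(0.1495), np.float64(0.1326), np.float64(0.1175), np.float64(0.1098), np.float64(0.1091), np.float64(0.1008)]
b 12.7333 [np.float64(0.1486), np.float64(0.132), np.float64(0.1156), np.float64(0.1092), np.float64(0.1083), np.float64(0.1005)]
```

View pics/scene1z.png

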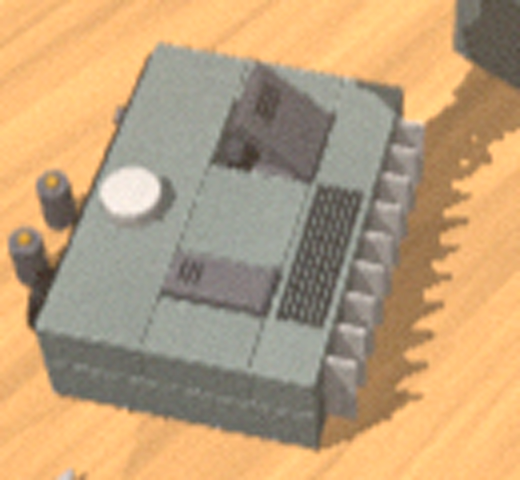

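The scene view shows the battery hatch standing open, with its ribs at crop pixel (265,100). The fuse hatch at (220,280) is shut, and the tin and cells are in place. The heights stayed the same over 2.75 s.

```bash
python3 -c "
from rig import *
finish_job(); print(sense()['time_s'])"
```

```text
the job is handed in; nothing more can be done
the job is handed in; nothing more can be done
```

The battery hatch is open and stayed open, and I handed the job in at about 13 s. I pressed it once on the ribs with the closed fingertips. Contact came at 108.2 mm, then I pressed about 4 mm down at about 3.6 N. I raised the finger slowly so the hatch could follow, then backed off to about 165 mm above the shut hatch.

- **Battery hatch:** with nothing touching it, I checked its depth twice, 2.75 s apart. The point measured near the lip held at 149.5 mm, then 148.6 mm; the difference is within noise.
- **Fuse hatch:** it stayed shut at about 109 mm.
- **Other things:** the tin and cells stood unmoved in the last pictures. I did not check the mug, microphone or tape again, but the arm never went near them.
- **Disagreements:** the three cameras differed by about 7 mm on the press point, so I went by the wrist camera. I could not see the latch pin.

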